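# Set the carton-sealing gauge to the carton and run the carton in

## Task

A carton waits on the table beside the fence of the sealing gauge, to have its rear end sealed at the red line. Push the orange stop along the fence until it clicks into the notch whose colour plate matches that waiting carton, then push the carton along the fence, without knocking the stop out of its notch, until it rests squarely against the stop and its rear end is level with the red line. Only push with the fingers; pick nothing up, and leave the two other cartons and everything else where they are.

Things in the scene. Friction and masses are not known exactly. Their poses are not given: they have to be found in the camera images.
- gauge: Sealing gauge, fixed: aluminium fence, front face x 0, 20 mm thick, 40 high, y -165 to 232 mm, with an 8 mm base plate behind it to x 72. Origin on the table under the fence's front face at its red line. Own x points from the lane through the fence, y along it towards the stop, z up. Cartons slide on the table in the lane, x -75 to 0. A label roll on the base plate is 68 mm high, y -111 to -49.
- stop (a joint): Orange stop: distance (m) along gauge y from red line to its carton face; travel 0.030 to 0.185, starts at 0.148 to 0.180. Notches: green 0.055, gold 0.085, brown 0.120 (that carton's length). Drag about 2 N; within about 4 mm of a notch a sprung roller drops in and centres it (force dips); then about 15 N pushes it out, either way, so it can be pushed through notches.
- stop_arm (a point): Middle of the stop's carton face (facing the red line), 35 mm before the fence, 26 mm up; turned as the gauge. The arm is a plate 8 mm thick (its other face at y +8 mm), 4 to 62 mm before the fence, 4 to 48 mm above the table. Its saddle, up to 68 mm above the table, spans y -12 to +28 mm from here over the fence and at most 30 mm out over the arm.
- red_line (a point): Point on the table in the lane at the red line, 35 mm before the fence; turned as the gauge. The line is a 2.5 mm red stripe across fence and base plate.
- mark_green (a point): Middle of the green colour plate (34 x 15 mm) on the base plate behind the fence, 9 mm above the table; nearest the red line. The stop's white pointer stands at it when the stop is in the green notch (pointer and plate are 8 mm farther along y than the stop's carton face).
- mark_gold (a point): The same for the gold plate, the middle one.
- mark_brown (a point): The same for the brown plate, the farthest from the red line.
- carton_brown: Brown and white carton, 120 mm long, 55 wide, 42 high as it lies, about 0.16 kg: origin at the centre of its rear end (away from the stop), own z level along it towards the stop, x up. One of the three waits in the lane, rear end 140 to 160 mm before the red line, 2 to 20 mm off the fence; the others lie 100 mm or more before the fence.
- carton_gold: Mustard-gold and white carton, 85 mm long, 60 wide, 30 high as it lies, about 0.12 kg: origin at the centre of its rear end (away from the stop), own z level along it towards the stop, x up. It waits in the lane or lies to one side.
- carton_green: Green and white carton, 55 mm long, 68 wide, 45 high as it lies, about 0.14 kg: origin at the centre of its rear end (away from the stop), own z level along it towards the stop, x up. It waits in the lane or lies to one side.
- jar_pink: Bystander: jar of pink sprinkles with a yellow lid, 57 mm wide, 90 mm high; origin under its centre. Leave alone.
- jar_blue: Bystander: jar of white sugar pearls with a blue lid, 45 mm wide, 60 mm high; origin under its centre. Leave alone.
- bottle_amber: Bystander: small amber dropper bottle with a black cap, 31 mm wide, 70 mm high; origin under its centre. Leave alone.
- tub: Bystander: small white tub with a blue lid, 74 mm wide, 58 mm high; origin under its centre. Leave alone.
Mind the look-alikes: they are no part of the job. Leave any green look-alike of the carton_brown alone.

How it is judged:
By the outcome, as a careful person would: the job done as asked, in the order asked, and still so for the second after the job is handed in, with the robot touching nothing.
It also fails if it takes over 48 s, if anything falls off the work surface, if the arm or the gripper's body presses on something with over 40 N, if the wrist force passes 120 N, or if a joint passes its speed limit or range.

## Robot

A 6-joint arm with a two-finger parallel gripper is mounted at the origin on a cart in front of the work surface, level with it; the furniture and walls round the work are solid. World frame = base frame: x ahead of the robot, y to its left, z up, the work surface at z = 0. Lengths are in mm, angles in degrees, forces in N, time in s.
With the tool pointing down it reaches from about 325 to 875 mm from the base axis. Payload 4.4 kg.
Tool frame: the origin (TCP) lies midway between the tips of the shut fingers; the grasp point (between the pads) lies 19 mm behind it (bot.hold_point_z is the distance from the TCP to the grasp point, in mm); z points along the fingers, y is the line along which they close (so a half turn about z gives the same grasp; the last joint's range is limited). The gripper opens to 85 mm and grips with 20 to 120 N. Pads are 22 mm wide; open, the fingers measure 114 mm over their backs; the gripper's body (76 mm by 85 mm) begins 54 mm behind the grasp point. The pads swing forward as they close: fully open they stand 13 mm farther back than shut.
Start: joints at [-77.664, 11.837, 88.321, -0, 79.842, -8.623], TCP at [205.663, -536.964, 231.282] pointing down, gripper open.
Joint ranges: [-156.59, 156.59], [-49.26, 127.26], [12.9, 141.05], [-63.56, 243.56], [4.71, 150.69], [-161.64, 161.64]. Speed limits (degrees/s): [159.86, 159.86, 180, 180, 180, 180].

## Interface

Orientations are given as [roll, pitch, yaw] about the fixed x, y, z axes, in that order (R = Rz(yaw) Ry(pitch) Rx(roll)).
In Python, from station import bot gives the robot as it stands.
- The arm moves only by the tool move_arm, never from a script. Its argument "commands" is one flat list of numbers, 5 for each row, row after row: the closure, from 0 (fully open) to 1 (shut), then the shift along the tool's x, y, z in mm, then the turn about the tool's z in rad. In form: [gripper, x, y, z, turn, gripper, x, y, z, turn, ...]. A call has 1 to 20 rows; each row is the pose to reach, as a shift and turn from the pose commanded when the call began, along the tool's axes at that moment; what a row does not reach only later rows make up. A row lasts 1/8 s, in which the tool goes at most 62.5 mm and 10.7 degrees, less where a joint would pass 70% of its speed; a pose out of reach is approached as far as the arm can. A call with a gripper value outside its range is refused whole. The fingers move at their own pace and stop on an object; "grip_force" is the grip in N (left out, the last holds). Time passes only in rows, so rows that repeat a pose let the fingers close. It gives the time, the measured TCP pose, the force, the opening and the grip force at its end, in the units of the state.
- bot.get_state(): the state, without advancing time (a new reading comes with each control period).
- bot.capture(name): name is "scene" or "top"; returns the picture (400x640x3 uint8, red, green, blue); there is no depth.
- bot.camera_model(name): a dict with "K" (3x3 intrinsics, pixels), "R" (3x3) and "t" (3): a world point X has camera coordinates R X + t. Camera axes: x right, y down, z forward; pixel columns grow to the right and rows downward; lengths in mm; the calibration is good to about 2 mm. A picture is of the moment at which its call begins. camera_model takes no time and is no camera call.
- bot.close_job(): hands the job in; it is judged then, once.
The state is a dict: "time": time; "joint_positions": joint angles; "dq": joint speeds; "tau": joint torques, N m; "ee_pos": TCP position; "eef_rot": TCP orientation; "contact_force": force on the tool from outside, world axes, zero at the start; "ft_torque": the same for the moment, N m; "width": finger opening in mm; "gripper_force": force on a finger pad.
Only numpy, scipy, OpenCV 4.12 (cv2) and the standard library are available. Lean on these libraries where they do the work, as an engineer would, in place of code of your own. Each camera call takes 0.05 s, during which the arm holds its last target. There are 200 camera calls.

## Working session

There is one attempt and no reset: what is moved stays moved. The work goes in short steps, Python scripts to look and compute and a tool call to move; the robot and the scene stay as the last step left them, time stands still between calls to the robot, and variables do not carry over. Pictures are saved under pics/ and viewed, at most 10 in all, crops included, and the job is handed in when it is done.

Besides the shell and the picture viewer there is one more tool, called after "Request:" by a JSON object that holds its "name" and its "arguments", one argument or row to a line. move_arm: Moves the arm, as the interface text tells. Its arguments: {"type":"object","properties":{"commands":{"type":"array","items":{"type":"number"}},"grip_force":{"type":"number"}},"required":["commands"]}

```bash
mkdir -p pics; python3 - <<'E'
from station import bot
import cv2
for n in("scene","top"):
    cv2.imwrite(f"pics/{n}0.png",cv2.resize(bot.capture(n)[:,:,::-1],(800,500),interpolation=cv2.INTER_CUBIC))
    m=bot.camera_model(n);print(n,m)
s=bot.get_state();print(s)
E
```

```text
scene {'K': array([[500.36373836,   0.        , 317.70524024],
       [  0.        , 500.36373836, 198.99186463],
       [  0.        ,   0.        ,   1.        ]]), 'R': array([[-0.82452204, -0.56582834,  0.00130164],
       [-0.36375111,  0.5282913 , -0.76719843],
       [ 0.43341496, -0.63304549, -0.64140851]]), 't': array([ 580.81141421,  113.87036014, 1188.96494909])}
top {'K': array([[415.04209628,   0.        , 326.02330996],
       [  0.        , 415.04209628, 195.07220157],
       [  0.        ,   0.        ,   1.        ]]), 'R': array([[ 0.02827429, -0.99953483,  0.01143188],
       [-0.98657663, -0.02974417, -0.16056722],
       [ 0.16083256, -0.0067385 , -0.9869587 ]]), 't': array([ 240.94464516,  530.89095018, 1193.72678662])}
{'time': 0.1, 'joint_positions': array([-7.76668138e+01,  1.18817546e+01,  8.83982909e+01, -6.24552546e-04,
        7.98416254e+01, -8.62351815e+00]), 'dq': array([ 0.03822928, -0.06864724, -0.10062125,  0.03482613, -0.0557469 ,
       -0.06128025]), 'tau': array([ 5.01472896e-04, -3.84089005e+01, -2.92547429e+01, -1.66917389e-04,
        4.83731637e-03, -1.59513814e-05]), 'ee_pos': array([ 205.48670081, -536.2821993 ,  230.20433116]), 'eef_rot': array([-1.79879613e+02, -1.76358739e-02,  2.09567966e+01]), 'contact_force': array([ 0.46594896, -0.17210953, -0.65206724]), 'ft_torque': array([0.02946285, 0.02062555, 0.00142615]), 'gripper_force': 0.0, 'width': 85.12785739531543}
```

View pics/scene0.png

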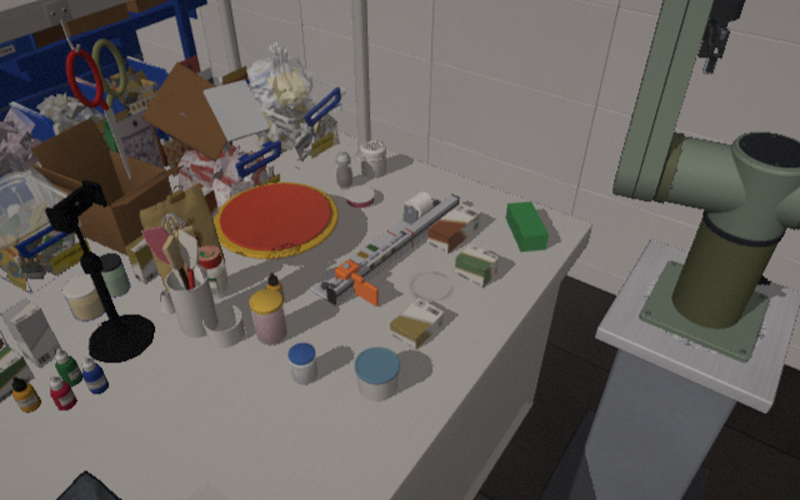

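View pics/top0.png

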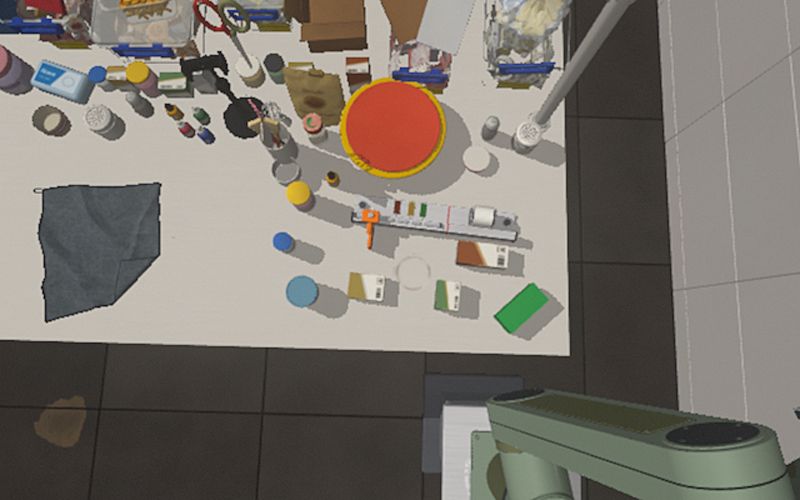

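The brown carton waits in the lane: top view about (483,253), with the red line at (449,220), the orange stop at (370,225) and the brown plate at (397,207). The green look-alike lies at (522,308). I'll enlarge both views to measure.

```bash
python3 - <<'E'
from station import bot
import cv2,numpy as np
# average several frames to reduce noise
for n,(x0,y0,w,h) in dict(top=(270,145,160,90),scene=(245,140,150,112)).items():
    im=bot.capture(n)
    cv2.imwrite(f"pics/raw_{n}.png",im[:,:,::-1])
    c=cv2.resize(im[y0:y0+h,x0:x0+w,::-1],None,fx=5,fy=5,interpolation=cv2.INTER_CUBIC)
    for i in range(0,w,20): cv2.putText(c,str(x0+i),(i*5,10),0,.35,(0,0,255),1);cv2.line(c,(i*5,12),(i*5,18),(0,0,255),1)
    for i in range(0,h,10): cv2.putText(c,str(y0+i),(0,i*5+4),0,.35,(0,0,255),1)
    cv2.imwrite(f"pics/c_{n}.png",c)
E
```

```text
(no output)
```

View pics/c_top.png

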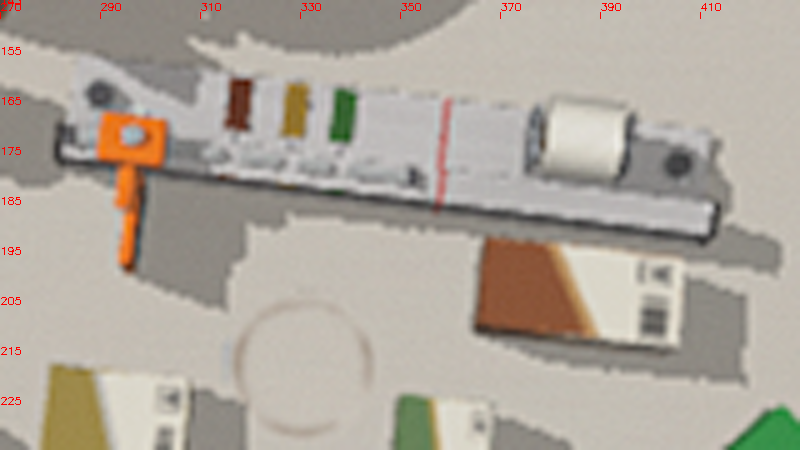

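View pics/c_scene.png

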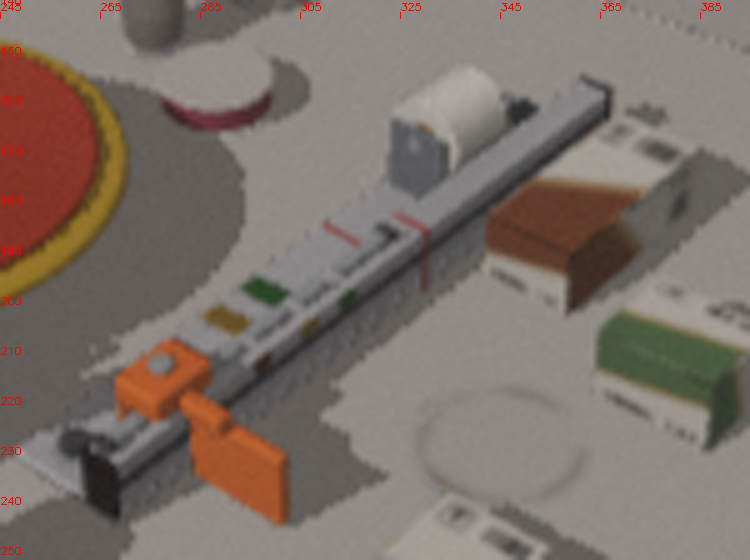

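```bash
cat > m.py <<'E'
from station import bot
import numpy as np
from scipy.optimize import least_squares
M={n:bot.camera_model(n) for n in("top","scene")}
O={"top":(270,145),"scene":(245,140)}
def proj(n,X):
    m=M[n];p=(m["K"]@(m["R"]@np.array(X)+m["t"]));return p[:2]/p[2]
def px(n,u,v): return np.array([O[n][0]+(u+.5)/5-.5,O[n][1]+(v+.5)/5-.5])
def w(p,g):
    a=np.radians(p[2]);c,s=np.cos(a),np.sin(a)
    return [p[0]+c*g[0]-s*g[1],p[1]+s*g[0]+c*g[1],g[2]]
E
cat > fit.py <<'E'
from m import *
G=lambda p:[("top",437,203,(0,0,40)),("top",712,235,(0,-165,40)),("top",62,160,(0,232,40)),("top",717,203,(20,-165,40)),("top",447,98,(72,0,8)),
("top",238,104,(p[3],128,9)),("top",296,110,(p[3],93,9)),("top",343,115,(p[3],63,9)),
("scene",427,232,(0,0,40)),("scene",425,290,(0,0,0)),("scene",397,214,(20,0,40)),("scene",325,222,(72,0,8)),("scene",266,291,(p[3],63,9)),("scene",227,320,(p[3],93,9)),("scene",119,520,(0,232,0)),("scene",607,95,(0,-165,40)),
("top",127,270,(-62,p[4]+4,48)),("scene",280,461,(-62,p[4]+8,48)),("scene",281,523,(-62,p[4]+8,4)),("scene",288,458,(-62,p[4],48))]
def res(p,L): return np.concatenate([proj(n,w(p,g))-px(n,u,v) for n,u,v,g in L(p)])
r=least_squares(res,[500,0,0,50,160],args=(G,),loss="soft_l1");p=r.x
print("gauge x y yaw platex stop",p.round(1));print(res(p,G).reshape(-1,2).round(1).tolist())
# carton: rear centre x,y,yaw(of length axis), own height
C=lambda q:[("top",484,238,(27.5,120,q[3])),("top",475,327,(-27.5,120,q[3])),("top",680,346,(-27.5,0,q[3])),("top",684,258,(27.5,0,q[3])),
("scene",487,217,(27.5,120,q[3])),("scene",570,250,(-27.5,120,q[3])),("scene",490,263,(27.5,120,0)),("scene",570,313,(-27.5,120,0)),("scene",695,150,(-27.5,0,q[3]))]
r=least_squares(res,[450,-150,0,42],args=(C,),loss="soft_l1");q=r.x
print("carton",q.round(1));print(res(q,C).reshape(-1,2).round(1).tolist())
a=np.radians(p[2]);R=np.array([[np.cos(a),np.sin(a)],[-np.sin(a),np.cos(a)]])
print("carton in gauge",(R@(q[:2]-p[:2])).round(1),q[2]-p[2])
E
python3 fit.py
```

```text
gauge x y yaw platex stop [556.3 161.6  -5.2  54.7 177.2]
[[0.9, 0.1], [0.8, 0.3], [-0.9, -0.5], [0.3, 0.1], [0.5, 0.3], [0.6, -0.4], [0.3, -0.3], [0.5, -0.1], [-0.5, 0.0], [-0.4, 0.2], [-0.5, 0.6], [-1.0, 0.7], [0.2, 0.7], [0.3, 0.6], [-0.0, 2.2], [0.3, -0.8], [0.0, -0.6], [-0.1, 0.4], [0.1, 1.5], [0.6, -0.8]]
carton [ 501.1   16.7 -363.7   41.7]
[[0.5, -0.1], [0.9, 0.3], [0.3, 0.3], [0.6, -0.4], [-0.4, -0.1], [0.3, 1.5], [-1.5, 3.0], [-0.6, 1.3], [0.5, -0.4]]
carton in gauge [ -41.9 -149.3] -358.53572940259505
```

```bash
cat > plan.py <<'E'
# plan(cmd pose [x,y,z,yaw], list of gauge targets (gx,gy,z,yaw rel gauge)) -> tool shift rows + world pose
import numpy as np
P=np.array([556.3,161.6,-5.2])
def world(g):
    a=np.radians(P[2]);c,s=np.cos(a),np.sin(a)
    return np.array([P[0]+c*g[0]-s*g[1],P[1]+s*g[0]+c*g[1],g[2],P[2]+g[3]])
def gauge(x,y):
    a=np.radians(P[2]);c,s=np.cos(a),np.sin(a);d=np.array([x,y])-P[:2]
    return np.array([c*d[0]+s*d[1],-s*d[0]+c*d[1]])
def plan(cmd,T):
    a=np.radians(cmd[3])
    for t in T:
        W=world(t);d=W[:3]-cmd[:3]
        print(np.round([np.cos(a)*d[0]+np.sin(a)*d[1],np.sin(a)*d[0]-np.cos(a)*d[1],-d[2]],1),"turn",round(float(np.radians(cmd[3]-W[3])),4),"world",W.round(1))
E
python3 -c "
from plan import *
c=np.array([205.663,-536.964,231.282,20.96])
plan(c,[(-46,216,150,0),(-46,216,18,0)])"
```

```text
[ 631.3 -741.1   81.3] turn 0.4566 world [530.1 380.9 150.   -5.2]
[ 631.3 -741.1  213.3] turn 0.4566 world [530.1 380.9  18.   -5.2]
```

Request:
{"name": "move_arm", "arguments": {
  "commands": [1,631.3,-741.1,81.3,0.4566,1,631.3,-741.1,81.3,0.4566,1,631.3,-741.1,81.3,0.4566,1,631.3,-741.1,81.3,0.4566,1,631.3,-741.1,81.3,0.4566,1,631.3,-741.1,81.3,0.4566,1,631.3,-741.1,81.3,0.4566,1,631.3,-741.1,81.3,0.4566,1,631.3,-741.1,81.3,0.4566,1,631.3,-741.1,81.3,0.4566,1,631.3,-741.1,81.3,0.4566,1,631.3,-741.1,81.3,0.4566,1,631.3,-741.1,81.3,0.4566,1,631.3,-741.1,81.3,0.4566,1,631.3,-741.1,81.3,0.4566,1,631.3,-741.1,81.3,0.4566,1,631.3,-741.1,81.3,0.4566,1,631.3,-741.1,81.3,0.4566,1,631.3,-741.1,81.3,0.4566]
}}

```text
time: 2.58
ee_pos: [529.9, 379.6, 150.1]
eef_rot: [180.0, 0.0, -5.3]
contact_force: [-0.1, -0.2, -0.4]
width: -0.0
gripper_force: 0.0
```

Request:
{"name": "move_arm", "arguments": {
  "commands": [1,0,0,62,0,1,0,0,112,0,1,0,0,132,0,1,0,0,132,0]
}}

```text
time: 3.08
ee_pos: [529.4, 379.8, 17.1]
eef_rot: [179.9, 0.1, -5.3]
contact_force: [0.1, 0.8, -0.4]
width: -0.1
gripper_force: 0.0
```

```bash
python3 - <<'E'
from station import bot
import cv2
im=bot.capture("scene")[180:270,220:340,::-1]
cv2.imwrite("pics/c2.png",cv2.resize(im,None,fx=5,fy=5,interpolation=cv2.INTER_CUBIC))
E
```

```text
(no output)
```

View pics/c2.png

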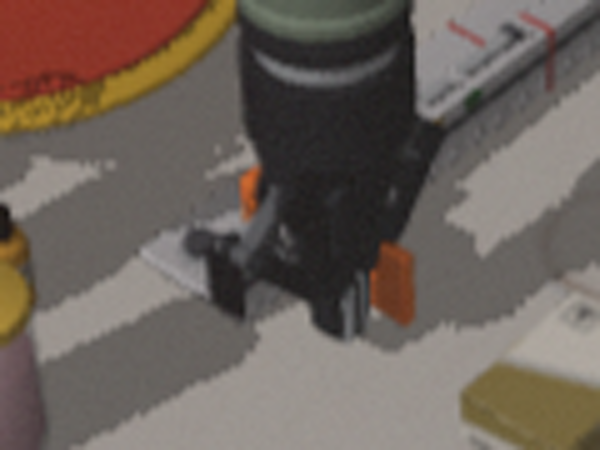

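The shut fingers stand (crop ~340,330) behind the orange arm plate (400,290), clear of it. Pushing slowly.

Request:
{"name": "move_arm", "arguments": {
  "commands": [1,0,5,0,0,1,0,10,0,0,1,0,14,0,0,1,0,18,0,0,1,0,22,0,0,1,0,26,0,0,1,0,30,0,0,1,0,34,0,0,1,0,38,0,0,1,0,42,0,0,1,0,45,0,0,1,0,48,0,0]
}}

```text
time: 4.62
ee_pos: [526.0, 332.8, 18.0]
eef_rot: [180.0, -0.0, -5.2]
contact_force: [1.3, 3.1, 2.5]
width: -0.1
gripper_force: 1.6
```

```bash
python3 - <<'E'
from station import bot
from plan import *
import cv2
for n,(x0,y0) in dict(top=(270,155),scene=(225,160)).items():
    im=bot.capture(n)[y0:y0+55,x0:x0+100,::-1]
    cv2.imwrite(f"pics/d_{n}.png",cv2.resize(im,None,fx=5,fy=5,interpolation=cv2.INTER_CUBIC))
cv2.imwrite("pics/d.png",cv2.vconcat([cv2.imread("pics/d_top.png"),cv2.imread("pics/d_scene.png")]))
s=bot.get_state();print(gauge(*s["ee_pos"][:2]),s["contact_force"])
E
```

```text
[-46.02797448 167.28571419] [1.70343529 1.93346188 1.23787915]
```

View pics/d.png

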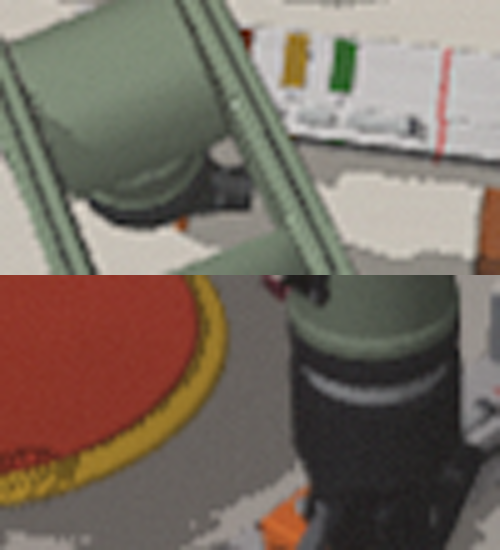

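The top view is blocked by the arm, but the force (about 2-3 N) shows contact and drag. Continuing.

Request:
{"name": "move_arm", "arguments": {
  "commands": [1,0,3,0,0,1,0,6,0,0,1,0,9,0,0,1,0,12,0,0,1,0,15,0,0,1,0,17,0,0,1,0,18,0,0]
}}

```text
time: 5.6
ee_pos: [523.8, 314.8, 17.8]
eef_rot: [180.0, 0.0, -5.2]
contact_force: [1.3, 2.4, -0.8]
width: 0.1
gripper_force: 1.1
```

Request:
{"name": "move_arm", "arguments": {
  "commands": [1,0,1,0,0,1,0,2,0,0]
}}

```text
time: 5.85
ee_pos: [523.5, 312.8, 17.8]
eef_rot: [179.9, 0.1, -5.2]
contact_force: [-0.0, 0.3, 0.8]
width: -0.1
gripper_force: 0.3
```

Request:
{"name": "move_arm", "arguments": {
  "commands": [1,0,0.7,0,0,1,0,1.5,0,0]
}}

```text
time: 6.1
ee_pos: [523.3, 311.3, 17.8]
eef_rot: [180.0, 0.1, -5.2]
contact_force: [0.1, 0.2, 0.3]
width: 0.0
gripper_force: 0.0
```

The force dipped to zero, so the roller has dropped in. Backing off, lifting, and going over the lane beside the carton.

Request:
{"name": "move_arm", "arguments": {
  "commands": [1,0,-15,0,0,1,0,-15,-50,0,0.5,0,-15,-100,0,0.5,-51,235.5,-100,0,0.5,-51,235.5,-100,0,0.5,-51,235.5,-100,0,0.5,-51,235.5,-100,0,0.5,-51,235.5,-100,0,0.5,-51,235.5,-100,0]
}}

```text
time: 7.22
ee_pos: [452.4, 82.2, 118.4]
eef_rot: [-180.0, -0.1, -5.3]
contact_force: [0.2, 0.1, 0.6]
width: 42.7
gripper_force: 0.0
```

```bash
python3 - <<'E'
from station import bot
from plan import *
import cv2
x0,y0=270,145
for n,(x0,y0) in dict(top=(270,150),scene=(245,170)).items():
    im=bot.capture(n)[y0:y0+60,x0:x0+150,::-1]
    cv2.imwrite(f"pics/e_{n}.png",cv2.resize(im,None,fx=5,fy=5,interpolation=cv2.INTER_CUBIC))
cv2.imwrite("pics/e.png",cv2.vconcat([cv2.imread("pics/e_top.png"),cv2.imread("pics/e_scene.png")])[:600])
s=bot.get_state();print(gauge(*s["ee_pos"][:2]),s["ee_pos"],s["contact_force"],s["width"])
E
```

```text
[-96.22783133 -87.59046746] [452.529654    83.09139663 118.32328375] [-0.21902998  0.04148698  0.70785667] 42.851913817746926
```

View pics/e.png

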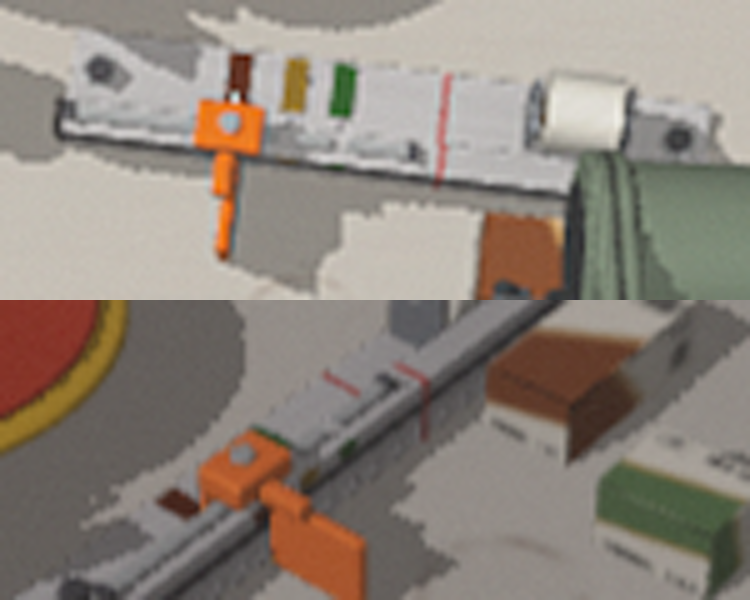

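The white pointer (237,98) stands right at the brown plate (240,75), so the stop is in the brown notch. Now I press the carton square against the fence with two open fingers.

Request:
{"name": "move_arm", "arguments": {
  "commands": [0.5,0,0,60,0,0.5,0,0,103,0,0.5,0,0,103,0,0.5,5,0,103,0,0.5,10,0,103,0,0.5,14,0,103,0,0.5,18,0,103,0,0.5,21,0,103,0,0.5,24,0,103,0,0.5,26,0,103,0]
}}

```text
time: 8.57
ee_pos: [477.5, 79.4, 14.9]
eef_rot: [180.0, 0.0, -5.2]
contact_force: [-1.9, -0.1, 1.5]
width: 42.9
gripper_force: 1.0
```

Request:
{"name": "move_arm", "arguments": {
  "commands": [0.5,1,0,0,0,0.5,2,0,0,0,0.5,2,0,0,0]
}}

```text
time: 8.95
ee_pos: [479.8, 79.2, 14.9]
eef_rot: [-180.0, -0.0, -5.2]
contact_force: [-1.5, -0.9, 0.3]
width: 43.0
gripper_force: 0.3
```

Request:
{"name": "move_arm", "arguments": {
  "commands": [0.5,1,0,0,0,0.5,2,0,0,0,0.5,2,0,0,0]
}}

```text
time: 9.32
ee_pos: [481.9, 79.0, 15.0]
eef_rot: [-180.0, -0.0, -5.2]
contact_force: [-0.8, 0.0, -0.3]
width: 42.5
gripper_force: 0.2
```

Request:
{"name": "move_arm", "arguments": {
  "commands": [0.5,1,0,0,0,0.5,2,0,0,0,0.5,2,0,0,0]
}}

```text
time: 9.7
ee_pos: [483.7, 78.9, 15.0]
eef_rot: [-180.0, -0.0, -5.2]
contact_force: [-1.3, 1.5, -0.4]
width: 43.2
gripper_force: 0.4
```

Request:
{"name": "move_arm", "arguments": {
  "commands": [0.5,0.8,0,0,0,0.5,1.5,0,0,0,0.5,1.5,0,0,0]
}}

```text
time: 10.07
ee_pos: [483.8, 78.9, 14.8]
eef_rot: [180.0, 0.2, -5.2]
contact_force: [-4.4, 1.1, 4.0]
width: 42.8
gripper_force: 2.5
```

Request:
{"name": "move_arm", "arguments": {
  "commands": [0.5,-18,0,0,0,0.5,-18,0,-50,0,1,-18,0,-100,0,1,36,91,-100,-1.5708,1,36,91,-100,-1.5708,1,36,91,-100,-1.5708,1,36,91,-100,-1.5708,1,36,91,-100,-1.5708,1,36,91,-100,-1.5708,1,36,91,-100,-1.5708,1,36,91,-100,-1.5708,1,36,91,-100,-1.5708,1,36,91,-100,-1.5708,1,36,91,-100,-1.5708]
}}

```text
time: 11.82
ee_pos: [513.1, -15.3, 115.1]
eef_rot: [179.9, 0.0, 84.7]
contact_force: [-0.3, 0.2, -0.0]
width: 0.2
gripper_force: 0.0
```

Request:
{"name": "move_arm", "arguments": {
  "commands": [1,0,0,60,0,1,0,0,97,0,1,0,0,97,0]
}}

```text
time: 12.2
ee_pos: [509.3, -14.5, 15.0]
eef_rot: [-179.6, -0.0, 84.8]
contact_force: [0.6, -0.3, -0.2]
width: 0.0
gripper_force: 0.0
```

```bash
python3 - <<'E'
from station import bot
from plan import *
import cv2
im=bot.capture("scene")[140:230,280:420,::-1]
cv2.imwrite("pics/f.png",cv2.resize(im,None,fx=5,fy=5,interpolation=cv2.INTER_CUBIC))
s=bot.get_state();print(gauge(*s["ee_pos"][:2]),s["ee_pos"],s["eef_rot"],s["contact_force"],s["width"])
E
```

```text
[ -28.41564993 -179.89107388] [511.69730538 -14.97533025  17.16686298] [-1.79845397e+02 -1.61844932e-02  8.47630017e+01] [1.10578082 0.39493454 0.89922468] 0.2597485323340785
```

View pics/f.png

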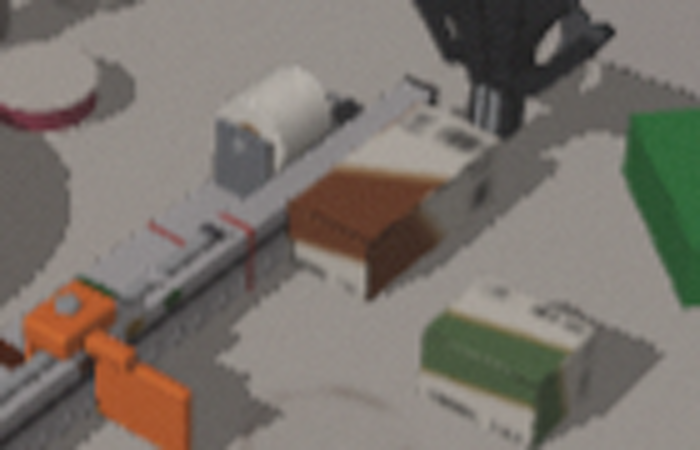

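The carton now lies along the fence, with the fingers (490,105) just behind its rear end. Pushing along the fence.

Request:
{"name": "move_arm", "arguments": {
  "commands": [1,8,0,0,0,1,14,0,0,0,1,18,0,0,0,1,22,0,0,0,1,27,0,0,0,1,33,0,0,0,1,40,0,0,0,1,47,0,0,0,1,54,0,0,0,1,61,0,0,0,1,68,0,0,0,1,75,0,0,0,1,82,0,0,0,1,89,0,0,0,1,96,0,0,0,1,103,0,0,0,1,110,0,0,0,1,116,0,0,0,1,120,0,0,0]
}}

```text
time: 14.62
ee_pos: [523.4, 104.8, 17.9]
eef_rot: [-180.0, 0.0, 84.8]
contact_force: [0.1, -1.4, 0.4]
width: -0.0
gripper_force: 0.7
```

Request:
{"name": "move_arm", "arguments": {
  "commands": [1,5,0,0,0,1,10,0,0,0,1,15,0,0,0,1,20,0,0,0,1,25,0,0,0,1,29,0,0,0,1,33,0,0,0,1,36,0,0,0,1,38,0,0,0,1,39,0,0,0]
}}

```text
time: 15.88
ee_pos: [527.0, 143.3, 17.9]
eef_rot: [-180.0, 0.0, 84.8]
contact_force: [-0.1, -1.5, -0.0]
width: -0.1
gripper_force: 0.4
```

Request:
{"name": "move_arm", "arguments": {
  "commands": [1,1,0,0,0,1,2,0,0,0,1,3,0,0,0]
}}

```text
time: 16.25
ee_pos: [527.3, 146.2, 18.0]
eef_rot: [-180.0, -0.0, 84.8]
contact_force: [0.9, -0.8, -0.7]
width: -0.0
gripper_force: 0.3
```

Request:
{"name": "move_arm", "arguments": {
  "commands": [1,0.7,0,0,0,1,1.5,0,0,0,1,2,0,0,0]
}}

```text
time: 16.62
ee_pos: [527.5, 148.2, 18.0]
eef_rot: [180.0, -0.0, 84.8]
contact_force: [0.3, -1.1, 0.2]
width: 0.2
gripper_force: 0.3
```

Request:
{"name": "move_arm", "arguments": {
  "commands": [1,0.7,0,0,0,1,1.5,0,0,0,1,2,0,0,0]
}}

```text
time: 17.0
ee_pos: [527.7, 150.2, 18.0]
eef_rot: [-180.0, -0.0, 84.8]
contact_force: [0.5, -0.2, -0.2]
width: 0.0
gripper_force: 0.4
```

Request:
{"name": "move_arm", "arguments": {
  "commands": [1,0.5,0,0,0,1,1,0,0,0,1,1,0,0,0]
}}

```text
time: 17.38
ee_pos: [527.8, 151.3, 18.0]
eef_rot: [180.0, -0.0, 84.8]
contact_force: [-0.3, 0.0, -0.7]
width: 0.0
gripper_force: 0.2
```

Request:
{"name": "move_arm", "arguments": {
  "commands": [1,0.5,0,0,0,1,1,0,0,0,1,1,0,0,0]
}}

```text
time: 17.75
ee_pos: [527.9, 152.2, 18.0]
eef_rot: [180.0, -0.0, 84.8]
contact_force: [0.2, -0.9, -0.8]
width: 0.1
gripper_force: 0.3
```

Request:
{"name": "move_arm", "arguments": {
  "commands": [1,0.5,0,0,0,1,1,0,0,0,1,1,0,0,0]
}}

```text
time: 18.12
ee_pos: [528.0, 153.3, 18.0]
eef_rot: [180.0, -0.0, 84.8]
contact_force: [-0.1, -1.3, -0.4]
width: -0.1
gripper_force: 0.3
```

Request:
{"name": "move_arm", "arguments": {
  "commands": [1,0.5,0,0,0,1,1,0,0,0,1,1,0,0,0]
}}

```text
time: 18.5
ee_pos: [527.9, 153.4, 18.0]
eef_rot: [-180.0, 0.1, 84.8]
contact_force: [-0.9, -5.0, 0.9]
width: -0.2
gripper_force: 2.5
```

The finger stalls and the force rises to 5 N: the carton is at the stop. Backing off to look.

Request:
{"name": "move_arm", "arguments": {
  "commands": [1,-5,0,0,0,1,-25,0,0,0,1,-30,0,-50,0,1,-30,0,-100,0,1,-90,0,-130,0,1,-150,0,-130,0,1,-200,-20,-130,0,1,-230,-40,-130,0,1,-230,-40,-130,0]
}}

```text
time: 19.62
ee_pos: [465.7, -73.3, 147.8]
eef_rot: [-180.0, -0.0, 84.5]
contact_force: [0.4, 0.7, 0.2]
width: -0.0
gripper_force: 0.0
```

```bash
python3 - <<'E'
from station import bot
import cv2
for n,(x0,y0) in dict(top=(270,150),scene=(245,160)).items():
    im=bot.capture(n)[y0:y0+60,x0:x0+110,::-1]
    cv2.imwrite(f"pics/g_{n}.png",cv2.resize(im,None,fx=5,fy=5,interpolation=cv2.INTER_CUBIC))
cv2.imwrite("pics/g.png",cv2.vconcat([cv2.imread("pics/g_top.png"),cv2.imread("pics/g_scene.png")]))
E
```

```text
(no output)
```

View pics/g.png

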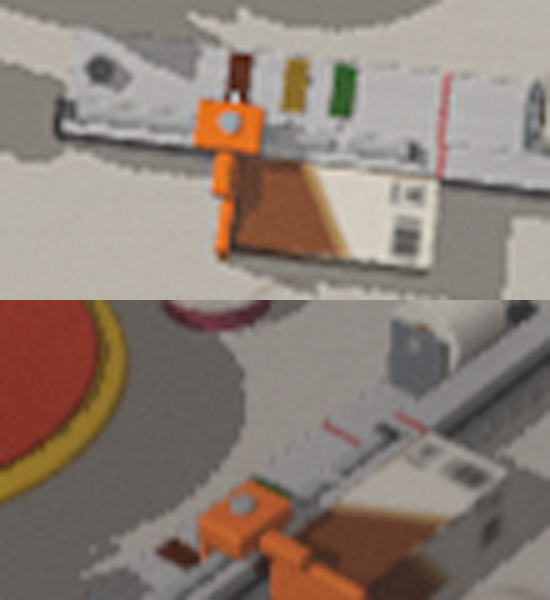

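The carton lies square against the stop and fence. Its rear edge (440,180) is level with the red line (441,178), and the pointer is still at the brown plate (237,97).

```bash
python3 -c "
from station import bot
print(bot.close_job())"
```

```text
the job is handed in; nothing more can be done
None
```

The job is handed in: the stop is in the brown notch and the brown carton rests squarely against the stop and the fence, its rear end level with the red line in the last pictures.

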